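# Ease the flower press by two turns of its handwheel

### The arm

A 7-joint arm with a two-finger parallel gripper is mounted at the origin on the work surface. World frame = base frame: x ahead of the robot, y to its left, z up, the work surface at z = 0. Lengths are in m, angles in degrees, forces in N, time in s.
With the tool pointing down it reaches from about 0.425 to 0.875 m from the base axis. Payload 4.7 kg.
Tool frame: the origin (TCP) lies at the very end of the fingers, on their centre line; the grasp point (between the pads) lies 19 mm behind it; z points along the fingers, y is the line along which they close (so a half turn about z gives the same grasp; the last joint's range is limited). The gripper opens to 87 mm and grips with 3 to 60 N. Pads are 19 mm wide; open, the fingers measure 117 mm over their backs; the gripper's body (75 mm by 190 mm) begins 51 mm behind the grasp point.
Start: joints at [-67.775, 18.392, -4.016, 83.108, 1.295, 78.541, -3.26], TCP at [0.237, 0.605, 0.223] pointing down, gripper open.
Joint ranges: [-163.93, 163.93], [-17.29, 119.83], [-79.2, 71.16], [3.27, 140.29], [-89.18, 269.18], [5.43, 117.66], [-154.24, 154.24]. Speed limits (degrees/s): [147.25, 147.25, 180, 180, 180, 180, 180].

### API

Orientations are given as [roll, pitch, yaw] about the fixed x, y, z axes, in that order (R = Rz(yaw) Ry(pitch) Rx(roll)).
In Python, from cell import telemetry, cams, env gives the robot as it stands.
- The arm moves only by the tool arm_command, never from a script. Its argument "series" is text: rows parted by semicolons, each of 5 numbers parted by spaces: the shift along the tool's x, y, z in mm, then the turn about the tool's z in rad, then the closure in counts, from 0 (fully open) to 255 (shut). A call has 1 to 20 rows; each row shifts and turns the commanded pose from where the row before left it, along the tool's axes as they then stand; what a row does not reach is not made up. A row lasts 1/12 s, in which the tool goes at most 41.7 mm and 7.16 degrees, less where a joint would pass 70% of its speed; a pose out of reach is approached as far as the arm can. A call is refused whole if a number of a shift passes 41.7 or a number of a turn 0.125, either way. A call with a gripper value outside its range is refused whole. The fingers move at their own pace and stop on an object; "squeeze" is the grip in N (left out, the last holds). Time passes only in rows, so rows that do not move let the fingers close. It gives the time, the measured TCP pose, the force, the opening and the grip force at its end, in the units of the state.
- telemetry.get_obs(): the state, without advancing time (a new reading comes with each control period).
- cams.read_camera(name): name is "scene" or "top"; returns the picture (400x640x3 uint8, blue, green, red); there is no depth.
- cams.calibration(name): a dict with "K" (3x3 intrinsics, pixels), "origin" and "rotation" of the camera in the world. Camera axes: x right, y down, z forward; pixel columns grow to the right and rows downward; lengths in m; the calibration is good to about 2 mm. A picture is of the moment at which its call begins. calibration takes no time and is no camera call.
- env.sign_off(): hands the job in; it is judged then, once.
The state is a dict: "time_s": time; "qpos": joint angles; "joint_velocities": joint speeds; "effort": joint torques, N m; "tool_pos": TCP position; "tool_rot": TCP orientation; "force": force on the tool from outside, world axes, zero at the start; "wrist_torque": the same for the moment, N m; "grip_width": finger opening in m; "grasp_force": force on a finger pad.
Only numpy, scipy, OpenCV 4.12 (cv2) and the standard library are available. Lean on these libraries where they do the work, as an engineer would, in place of code of your own. Each camera call takes 0.05 s, during which the arm holds its last target. There are 200 camera calls.

### The job

The flowers in the iron screw press are dry and its screw has already been cracked loose: ease the press by rolling its knurled handwheel round with a fingertip against the outside of the rim, anticlockwise seen from above, two full turns and no more, so that the platen lifts clear of the stack. Go gently, without shoving or lifting the press, leave everything else on the table where it lies, and finish clear of the wheel.

Things in the scene. Friction and masses are not known exactly. Their poses are not given: they have to be found in the camera images.
- press: Screw press: wooden base 220 x 290 x 30 mm (x, y, z), a stack of cream, brown and white sheets on it, a steel column at each side, a dark green iron bridge across the top, a handwheel above that. Stands loose on rubber feet, about 8 kg. Origin on the table under its middle, z up, x towards its back; its front (-x) looks roughly at the robot.
- bridge_top (a point): Middle of the bridge's top face, under the wheel, 166 mm above the table. The bridge is 50 mm wide in the press's x, 290 mm long in y. On it stand only a low boss round the screw (radius 26 mm, 10 mm high) and a 16 mm high dome nut at 122 mm either side along y. The wheel's underside starts 22 mm above this face.
- wheel_center (a point): Centre of the handwheel, on its upright axis half-way up the rim: 199 mm above the table at the start, above the press's origin; it rises with the wheel. A solid level aluminium disc, flat black top, 22 mm thick, 100 mm across over the knurl (36 upright ridges 2 mm proud): to be rolled, not gripped. The rim is open all round and from above, so a fingertip hanging down can go right round it.
- wheel_mark (a point): Outer end of the white painted line on the wheel's flat top, 44 mm from the axis; it goes round with the wheel. With the screw right down it points to the front (-x) of the press, over the short white line on the bridge.
- wheel (a joint): Turn of the handwheel in rad: 0 with the screw right down, growing anticlockwise seen from above, which loosens (a full turn is 6.28); it starts between 0 and 0.6. The wheel, screw and platen rise together 4 mm each full turn. About 2 to 3 N along the rim turns it; it stays where it is left and does not coast. Stops at 0 and at 24.
- platen_underside (a point): Middle of the underside of the iron platen on the lower end of the screw, inside the press: on top of the stack, 88 mm above the table, with the screw right down.
- jar: Bystander: closed glass jar with paper label and cork lid, 68 mm across, 95 mm tall, loose. Origin at the centre of its underside.
- glue: Bystander: white glue bottle with an orange cap, 44 mm across, 125 mm tall, loose. Origin at the centre of its underside.
- tape: Bystander: roll of cream tape lying flat beside the press, 84 mm across, 24 mm high, loose. Origin at the centre of its underside.
- notes: Bystander: pad of pink sticky notes beside the press, 76 x 76 x 14 mm, loose. Origin at the centre of its underside.
- tweezers: Bystander: steel tweezers lying flat in front of the press, about 145 mm long, 8 mm high, loose. Origin on the table under their middle, x along them.
- gluegun: Bystander: orange and black hot-glue gun lying on its side, about 180 x 110 mm, 31 mm high, loose. Origin on the table under the middle of its barrel.
- brush: Bystander: brush lying on the table, 190 mm long, loose. Origin on the table under it, x along it.

How it is judged:
By the outcome, as a careful person would: the job done as asked, in the order asked, and still so for the second after the job is handed in, with the robot touching nothing.
It also fails if it takes over 70 s, if anything falls off the work surface, if the arm or the gripper's body presses on something with over 40 N, if the wrist force passes 120 N, or if a joint passes its speed limit or range.

## Working session

There is one attempt and no reset: what is moved stays moved. The work goes in short steps, Python scripts to look and compute and a tool call to move; the robot and the scene stay as the last step left them, time stands still between calls to the robot, and variables do not carry over. Pictures are saved under pics/ and viewed, at most 10 in all, crops included, and the job is handed in when it is done.

Besides the shell and the picture viewer there is one more tool, called after ">>>" in YAML: its name, and indented under it one key for each argument. arm_command: Moves the arm, as the interface text tells. Its arguments: {"type":"object","properties":{"series":{"type":"string"},"squeeze":{"type":"number"}},"required":["series"]}

```bash
mkdir -p pics
python3 - <<'E'
from cell import telemetry,cams
import cv2
o=telemetry.get_obs();print({k:o[k] for k in('time_s','tool_pos','tool_rot','force','grip_width')})
for n in('scene','top'):
    cv2.imwrite(f'pics/{n}0.png',cams.read_camera(n)); c=cams.calibration(n);print(n,c)
E
```

```text
{'time_s': 0.0, 'tool_pos': array([0.23718702, 0.60458425, 0.22145502]), 'tool_rot': array([-1.79890848e+02,  7.90782652e-03,  1.58585959e+02]), 'force': array([-0.31649982, -0.28909717, -0.83220334]), 'grip_width': 0.08695279612810028}
scene {'K': array([[460.71822702,   0.        , 327.12354447],
       [  0.        , 460.71822702, 198.32463965],
       [  0.        ,   0.        ,   1.        ]]), 'origin': array([ 1.19644226, -0.803743  ,  1.26757785]), 'rotation': array([-135.87430351,   -0.32974269,   40.64726438])}
top {'K': array([[468.49527464,   0.        , 317.11155934],
       [  0.        , 468.49527464, 206.97124512],
       [  0.        ,   0.        ,   1.        ]]), 'origin': array([0.21475822, 0.02701252, 1.61167632]), 'rotation': array([-169.65601589,   -0.3497234 ,  -88.27657458])}
```

View pics/scene0.png

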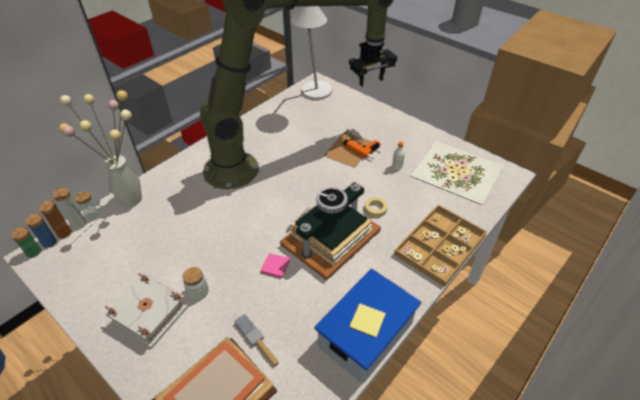

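View pics/top0.png

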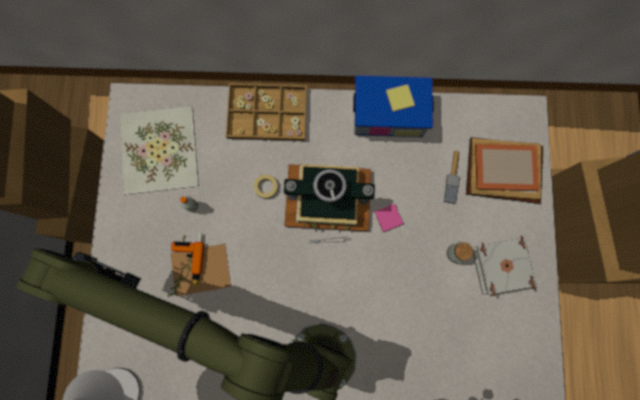

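The top view shows the wheel at about (330,184) px, with the glue and the glue gun on the +y side at (190,203) and (200,260). The scene view shows the wheel at about (332,200). I'll enlarge both.

```bash
cat > h.py <<'E'
import numpy as np,cv2
from cell import telemetry,cams
from scipy.spatial.transform import Rotation as R
def ray(n,u,v,z):
    c=cams.calibration(n);d=R.from_euler('xyz',c['rotation'],degrees=True).as_matrix()@np.linalg.inv(c['K'])@[u,v,1]
    return c['origin']+d*(z-c['origin'][2])/d[2]
def proj(n,p):
    c=cams.calibration(n);q=c['K']@(R.from_euler('xyz',c['rotation'],degrees=True).as_matrix().T@(np.array(p)-c['origin']));return q[:2]/q[2]
E
python3 - <<'E'
from h import *
a=cv2.imread('pics/top0.png')[150:240,270:390];b=cv2.imread('pics/scene0.png')[170:280,270:390]
k=lambda i:cv2.resize(i,None,fx=5,fy=5,interpolation=cv2.INTER_CUBIC)
a,b=k(a),k(b)
im=np.zeros((1000,600,3),np.uint8);im[:450]=a;im[450:]=b
im=im[:1000]
cv2.imwrite('pics/z.png',cv2.resize(np.hstack([a,b[:450]]),(800,300)))
print(ray('top',330,184,.21),ray('scene',332,200,.21))
for p in((289,186),(368,191)):print(ray('top',*p,.182))
E
```

```text
[ 0.54361699 -0.01122991  0.21      ] [ 0.54943362 -0.01692185  0.21      ]
[0.53973584 0.11599195 0.182     ]
[ 0.53150522 -0.13122016  0.182     ]
```

View pics/z.png

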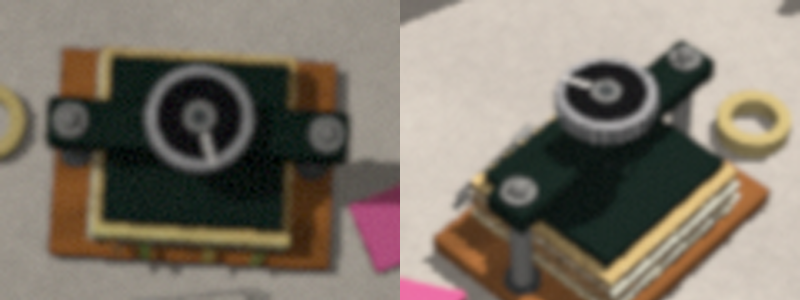

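Enlarged top view: wheel centre at (329.7,185.3), mark end at (333.6,198.9), nuts at (291.3,185.7) and (367.8,189.9). Enlarged scene view: wheel centre at (331.5,197), mark end at (318.9,193.1).

Run:
```python
from h import *
a=ray('top',329.7,185.3,.21);b=ray('scene',331.5,197,.21);n1=ray('top',291.3,185.7,.182);n2=ray('top',367.8,189.9,.182)
print(a,b,(n1+n2)/2,np.linalg.norm(n1-n2))
yaw=np.degrees(np.arctan2(*(n1-n2)[[1,0]]))-90
for m,c in((ray('top',333.6,198.9,.21),a),(ray('scene',318.9,193.1,.21),b)):
    d=m-c;print(d,np.linalg.norm(d),'wheel deg',np.degrees(np.arctan2(d[1],d[0]))-180-yaw,'yaw',yaw)
# ring fit: outer bright ring pixels
for n in('top','scene'):
    im=cv2.imread(f'pics/{n}0.png').astype(int);u,v=map(int,proj(n,a))
    hsv=im[v-22:v+23,u-22:u+23];g=hsv.mean(2);s=np.ptp(hsv,axis=2)
    m=((g>75)&(s<40)).astype(np.uint8);k,l,st,ce=cv2.connectedComponentsWithStats(m)
    for i in range(1,k):
        if st[i,4]>60:print(n,st[i],st[i,0]+st[i,2]/2-.5+u-22,st[i,1]+st[i,3]/2-.5+v-22,ray(n,st[i,0]+st[i,2]/2-.5+u-22,st[i,1]+st[i,3]/2-.5+v-22,.21))
```

```text
[ 0.53949862 -0.01041268  0.21      ] [ 0.53959639 -0.00777457  0.21      ] [ 0.53796255 -0.01085626  0.182     ] 0.23947641754246138
[-0.04215932 -0.01297202  0.        ] 0.04410988485390455 wheel deg -341.48072476551465 yaw -1.4166473982146641
[-0.04214835 -0.0132704   0.        ] 0.044188082462150405 wheel deg -341.10675937783475 yaw -1.4166473982146641
top [  0   0  45   4 114] 329.0 164.5 [ 0.60536518 -0.00658277  0.21      ]
top [  6   6  33  32 393] 329.0 184.5 [ 0.54194699 -0.0082017   0.21      ]
scene [   0    0   45   37 1185] 330.0 193.0 [0.5242497 0.0028358 0.21     ]
```

Both cameras agree: the wheel centre is about (0.540, -0.010), mark radius 44 mm, start angle about 18.5°. I'll close the fingers and bring the tip to the front-left of the wheel, standing off from it.

>>> arm_command:
  series: "-21.4 -22.5 0 0 255;-21.4 -22.5 0 0 255;-21.4 -22.5 0 0 255;-21.4 -22.5 0 0 255;-21.4 -22.5 0 0 255;-21.4 -22.5 0 0 255;-21.4 -22.5 0 0 255;-21.4 -22.5 0 0 255;-21.4 -22.5 0 0 255;-21.4 -22.5 0 0 255;-21.4 -22.5 0 0 255;-21.4 -22.5 0 0 255;-21.4 -22.5 0 0 255;-21.4 -22.5 0 0 255;-21.4 -22.5 0 0 255;-21.4 -22.5 0 0 255;-21.4 -22.5 0 0 255;-21.4 -22.5 0 0 255;-21.4 -22.5 0 0 255;-21.4 -22.5 0 0 255"
  squeeze: 20

```text
time_s: 1.77
tool_pos: [0.4716, 0.0284, 0.2224]
tool_rot: [180.0, -0.0, 158.6]
force: [-0.1, -0.2, -0.8]
grip_width: 0.0006
grasp_force: 0.0
```

>>> arm_command:
  series: "0 0 0 0.12 255;0 0 0 0.12 255;0 0 0 0.12 255;0 0 0 0.12 255;0 0 0 0.12 255;0 0 0 0.12 255;0 0 0 0.12 255;0 0 0 0.12 255;0 0 0 0.12 255;0 0 0 0.12 255;0 0 0 0.12 255;0 0 0 0.12 255;0 0 0 0.12 255;0 0 0 0.12 255;0 0 0 0.12 255;0 0 0 0.12 255;0 0 0 0.12 255;0 0 0 0.12 255;0 0 0 0.12 255;0 0 0 0.12 255"

```text
time_s: 3.43
tool_pos: [0.4712, 0.0299, 0.2222]
tool_rot: [-180.0, 0.0, 20.7]
force: [-0.4, -0.6, 0.1]
grip_width: 0.0004
grasp_force: 0.0
```

>>> arm_command:
  series: "0 0 0 0.12 255;0 0 0 0.12 255;0 0 0 0.12 255;0 0 0 0.12 255;0 0 0 0.12 255;0 0 0 0.12 255;0 0 0 0.12 255;0 0 0 0.05 255;0 0 0 0 255;0 0 0 0 255"

```text
time_s: 4.27
tool_pos: [0.4713, 0.0299, 0.2223]
tool_rot: [180.0, 0.0, -29.8]
force: [0.2, 0.8, -0.1]
grip_width: 0.0005
grasp_force: 0.0
```

```bash
cat >> h.py <<'E'
C=np.array([.540,-.010])
def st():
    o=telemetry.get_obs();p=o['tool_pos'];y=np.radians(o['tool_rot'][2]);d=C-p[:2]
    x=np.array([np.cos(y),np.sin(y)]);t=np.array([np.sin(y),-np.cos(y)]);f=o['force'][:2]
    print('t %.2f'%o['time_s'],p.round(4),o['tool_rot'].round(2),'axis in tool mm',(1e3*d@x).round(1),(1e3*d@t).round(1),'F tool x,y',(f@x).round(2),(f@t).round(2),'Fz',o['force'][2].round(2),'w',o['grip_width'].round(4),'q',np.round(o['qpos'],0))
E
python3 -c "
from h import *;st()"
```

```text
Traceback (most recent call last):
  File "h.py", line 13, in st
    print('t %.2f'%o['time_s'],p.round(4),o['tool_rot'].round(2),'axis in tool mm',(1e3*d@x).round(1),(1e3*d@t).round(1),'F tool x,y',(f@x).round(2),(f@t).round(2),'Fz',o['force'][2].round(2),'w',o['grip_width'].round(4),'q',np.round(o['qpos'],0))
                                                                                                                                                                                                    ^^^^^^^^^^^^^^^^^^^^^
AttributeError: 'float' object has no attribute 'round'
```

>>> arm_command:
  series: "0 0 8 0 255;0 0 8 0 255;0 0 8 0 255;0 0 6 0 255;4 0 0 0 255;4 0 0 0 255;4 0 0 0 255;3 0 0 0 255;1 0 0 0 255;0 0 0 0 255;0 0 0 0 255"

```text
time_s: 5.18
tool_pos: [0.4855, 0.0219, 0.1927]
tool_rot: [-180.0, -0.0, -29.9]
force: [-0.2, 0.0, -0.6]
grip_width: 0.0004
grasp_force: 0.0
```

```bash
sed -i "s/o\['grip_width'\].round(4)/round(o['grip_width'],4)/" h.py
python3 -c "
from h import *;st()"
```

```text
t 5.18 [0.4855 0.0219 0.1927] [-1.7999e+02 -1.0000e-02 -2.9920e+01] axis in tool mm 63.2 0.5 F tool x,y -0.18 0.09 Fz -0.61 w 0.0004 q [ -27.   -1.   21.  109.    0.   72. -126.]
```

>>> arm_command:
  series: "1 0 0 0 255;1 0 0 0 255;1 0 0 0 255;0 0 0 0 255;0 0 0 0 255"

```text
time_s: 5.6
tool_pos: [0.4875, 0.0208, 0.1925]
tool_rot: [180.0, 0.1, -29.9]
force: [-1.5, 1.2, 1.6]
grip_width: 0.0008
grasp_force: 1.2
```

>>> arm_command:
  series: "1 0 0 0 255;0 0 0 0 255;0 0 0 0 255"

```text
time_s: 5.85
tool_pos: [0.4877, 0.0207, 0.1925]
tool_rot: [180.0, 0.2, -29.9]
force: [-3.5, 2.1, 2.6]
grip_width: 0.0007
grasp_force: 2.6
```

```bash
python3 -c "
from h import *;st()"
```

```text
t 5.85 [0.4877 0.0207 0.1925] [ 1.7998e+02  1.5000e-01 -2.9880e+01] axis in tool mm 60.6 0.6 F tool x,y -4.07 -0.04 Fz 2.61 w 0.0007 q [ -27.   -1.   21.  108.    0.   72. -126.]
```

>>> arm_command:
  series: "1 0 0 0 255;1 0 0 0 255;0.07 2.87 -0.03 -0.05 255;0.07 2.87 -0.03 -0.05 255;0.07 2.87 -0.03 -0.05 255;0.07 2.87 -0.03 -0.05 255;0.07 2.87 -0.03 -0.05 255;0.07 2.87 -0.03 -0.05 255;0.07 2.87 -0.03 -0.05 255;0.07 2.87 -0.03 -0.05 255"

```text
time_s: 6.68
tool_pos: [0.481, -0.0015, 0.1925]
tool_rot: [-179.9, 0.3, -6.8]
force: [-7.2, 3.7, 3.4]
grip_width: 0.0004
grasp_force: 4.8
```

Run:
```python
from h import *;st()
k=lambda i:cv2.resize(i,None,fx=5,fy=5,interpolation=cv2.INTER_CUBIC)
a=k(cams.read_camera('top')[145:225,290:370]);b=k(cams.read_camera('scene')[160:240,290:370])
cv2.imwrite('pics/c1.png',np.hstack([a,b]))
```

```text
t 6.68 [ 0.481  -0.0015  0.1925] [-179.94    0.3    -6.79] axis in tool mm 59.5 1.4 F tool x,y -7.57 -2.79 Fz 3.4 w 0.0004 q [ -26.   -2.   23.  109.    1.   73. -100.]
```

View pics/c1.png

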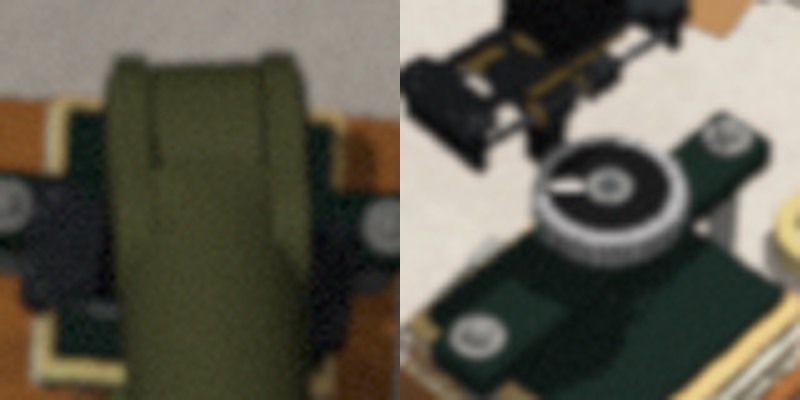

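The scene crop shows the wheel's mark end at about (320.4,197.2) with the centre at (332.2,197.2). The wheel is following the tip. In the top view the arm hides the wheel, so I'll measure the mark in the scene camera.

>>> arm_command:
  series: "0.07 2.87 -0.03 -0.05 255;0.07 2.87 -0.03 -0.05 255;0.07 2.87 -0.03 -0.05 255;0.07 2.87 -0.03 -0.05 255;0.07 2.87 -0.03 -0.05 255;0.07 2.87 -0.03 -0.05 255;0.07 2.87 -0.03 -0.05 255;0.07 2.87 -0.03 -0.05 255;0.07 2.87 -0.03 -0.05 255;0.07 2.87 -0.03 -0.05 255;0.07 2.87 -0.03 -0.05 255;0.07 2.87 -0.03 -0.05 255"

```text
time_s: 7.78
tool_pos: [0.4879, -0.0369, 0.1929]
tool_rot: [-179.9, 0.2, 27.5]
force: [-5.1, 0.4, 3.1]
grip_width: 0.0004
grasp_force: 3.3
```

```bash
cat >> h.py <<'E'
def mark(n='scene',z=.2105,c=C,show=False):
    im=cams.read_camera(n).astype(np.float32).mean(2);a=np.radians(np.arange(0,360,2));best=None
    # refine centre: brightest ring at r 46mm
    for dx in np.arange(-4,5,1)*1e-3:
        for dy in np.arange(-4,5,1)*1e-3:
            pts=lambda r:np.array([proj(n,[c[0]+dx+r*np.cos(t),c[1]+dy+r*np.sin(t),z]) for t in a[::6]],np.float32)
            s=lambda r:cv2.remap(im,pts(r)[:,:1].copy(),pts(r)[:,1:].copy(),1)
            v=np.median(s(.046))-np.median(s(.037))-np.std(s(.046))
            if best is None or v>best[0]:best=(v,dx,dy)
    _,dx,dy=best
    prof=0
    for r in(.024,.028,.032,.036,.040):
        p=np.array([proj(n,[c[0]+dx+r*np.cos(t),c[1]+dy+r*np.sin(t),z]) for t in a],np.float32)
        prof=prof+cv2.remap(im,p[:,:1].copy(),p[:,1:].copy(),1)[:,0]
    i=prof.argmax();k=np.arange(i-8,i+9)%180;w=np.clip(prof[k]-np.median(prof)-10,0,None)
    ang=np.degrees(a[i])+2*(w*np.arange(-8,9)).sum()/w.sum()
    print('centre',best[1:],'wheel deg (mod 360) %.1f'%((ang-180+1.4)%360),'contrast',prof.max()/5,np.median(prof)/5)
E
python3 -c "
from h import *;st();mark()"
```

```text
t 7.78 [ 0.4879 -0.0369  0.1929] [-179.94    0.18   27.5 ] axis in tool mm 58.6 0.2 F tool x,y -4.36 -2.77 Fz 3.14 w 0.0004 q [-24.  -1.  25. 108.   0.  73. -61.]Traceback (most recent call last):
  File "<string>", line 2, in <module>
    from h import *;st();mark()
                         ~~~~^^
  File "h.py", line 21, in mark
    v=np.median(s(.046))-np.median(s(.037))-np.std(s(.046))
                                                   ~^^^^^^
  File "h.py", line 20, in <lambda>
    s=lambda r:cv2.remap(im,pts(r)[:,:1].copy(),pts(r)[:,1:].copy(),1)
                            ~~~^^^
  File "h.py", line 19, in <lambda>
    pts=lambda r:np.array([proj(n,[c[0]+dx+r*np.cos(t),c[1]+dy+r*np.sin(t),z]) for t in a[::6]],np.float32)
                           ~~~~^^^^^^^^^^^^^^^^^^^^^^^^^^^^^^^^^^^^^^^^^^^^^^^
  File "h.py", line 8, in proj
    c=cams.calibration(n);q=c['K']@(R.from_euler('xyz',c['rotation'],degrees=True).as_matrix().T@(np.array(p)-c['origin']));return q[:2]/q[2]
ValueError: time passes only in moves, steps and waits
```

```bash
python3 - <<'E'
s=open('h.py').read().replace('cams.calibration(n)','cal(n)').replace('def ray',"from functools import cache\ncal=cache(cams.calibration)\ndef ray",1)
open('h.py','w').write(s)
E
python3 -c "
from h import *;mark()"
```

```text
centre (np.float64(0.0), np.float64(0.0)) wheel deg (mod 360) 73.4 contrast 184.67087 47.262432
```

>>> arm_command:
  series: "0.17 2.87 -0.03 -0.05 255;0.17 2.87 -0.03 -0.05 255;0.17 2.87 -0.03 -0.05 255;0.17 2.87 -0.03 -0.05 255;0.17 2.87 -0.03 -0.05 255;0.17 2.87 -0.03 -0.05 255;0.17 2.87 -0.03 -0.05 255;0.17 2.87 -0.03 -0.05 255;0.17 2.87 -0.03 -0.05 255;0.17 2.87 -0.03 -0.05 255;0.07 2.87 -0.03 -0.05 255;0.07 2.87 -0.03 -0.05 255;0.07 2.87 -0.03 -0.05 255;0.07 2.87 -0.03 -0.05 255;0.07 2.87 -0.03 -0.05 255;0.07 2.87 -0.03 -0.05 255"

```text
time_s: 9.22
tool_pos: [0.5242, -0.0659, 0.1935]
tool_rot: [180.0, 0.1, 73.2]
force: [-3.0, -3.0, 1.0]
grip_width: 0.0006
grasp_force: 2.6
```

```bash
python3 -c "
from h import *;st();mark()"
```

```text
t 9.22 [ 0.5242 -0.0659  0.1935] [1.80e+02 1.40e-01 7.32e+01] axis in tool mm 58.1 -1.0 F tool x,y -3.74 -1.99 Fz 1.0 w 0.0006 q [-21.   4.  27. 104.  -2.  73. -11.]
centre (np.float64(0.004), np.float64(0.003)) wheel deg (mod 360) 213.6 contrast 90.64049 47.236004
```

>>> arm_command:
  series: "0.27 2.87 -0.03 -0.05 255;0.27 2.87 -0.03 -0.05 255;0.27 2.87 -0.03 -0.05 255;0.27 2.87 -0.03 -0.05 255;0.27 2.87 -0.03 -0.05 255;0.27 2.87 -0.03 -0.05 255;0.17 2.87 -0.03 -0.05 255;0.17 2.87 -0.03 -0.05 255;0.17 2.87 -0.03 -0.05 255;0.17 2.87 -0.03 -0.05 255;0.07 2.87 -0.03 -0.05 255;0.07 2.87 -0.03 -0.05 255;0.07 2.87 -0.03 -0.05 255;0.07 2.87 -0.03 -0.05 255;0.07 2.87 -0.03 -0.05 255;0.07 2.87 -0.03 -0.05 255"

```text
time_s: 10.6
tool_pos: [0.57, -0.0606, 0.1942]
tool_rot: [180.0, 0.3, 118.9]
force: [0.7, -4.4, -0.6]
grip_width: 0.0004
grasp_force: 2.9
```

```bash
sed -i 's/C=np.array(.*/C=np.array([.5395,-.0088])/' h.py
python3 - <<'E'
from h import *;st();mark()
k=lambda i:cv2.resize(i,None,fx=5,fy=5,interpolation=cv2.INTER_CUBIC)
a=k(cams.read_camera('top')[145:225,290:370]);b=k(cams.read_camera('scene')[160:240,290:370])
cv2.imwrite('pics/c2.png',np.hstack([a,b]))
E
```

```text
t 10.60 [ 0.57   -0.0606  0.1942] [179.99   0.26 118.95] axis in tool mm 60.1 -1.7 F tool x,y -4.16 -1.55 Fz -0.57 w 0.0004 q [-18.  10.  24.  98.  -4.  73.  36.]
centre (np.float64(-0.002), np.float64(-0.004)) wheel deg (mod 360) 172.6 contrast 64.03671 38.9833
```

View pics/c2.png

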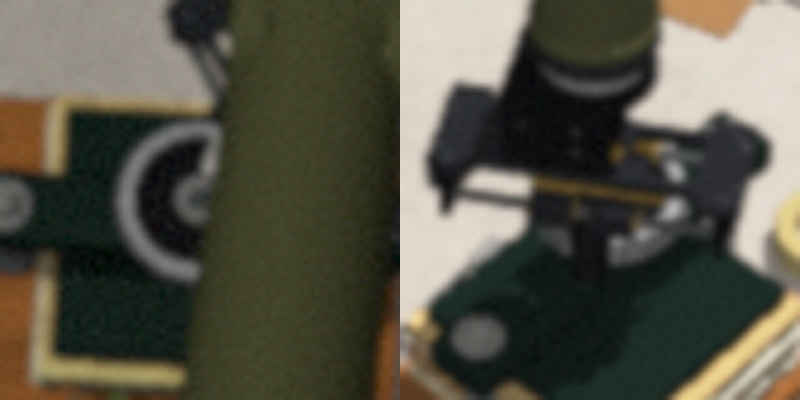

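The top crop shows the mark pointing away from the robot and a little right: end at about (332,176), centre at (329.4,184.4). That puts the wheel at about 163°, so it is still following.

>>> arm_command:
  series: "0.12 2.87 -0.03 -0.05 255;0.12 2.87 -0.03 -0.05 255;0.12 2.87 -0.03 -0.05 255;0.12 2.87 -0.03 -0.05 255;0.12 2.87 -0.03 -0.05 255;0.12 2.87 -0.03 -0.05 255;0.07 2.87 -0.03 -0.05 255;0.07 2.87 -0.03 -0.05 255;0.07 2.87 -0.03 -0.05 255;0.07 2.87 -0.03 -0.05 255;0.07 2.87 -0.03 -0.05 255;0.07 2.87 -0.03 -0.05 255;0.07 2.87 -0.03 -0.05 255;0.07 2.87 -0.03 -0.05 255"

```text
time_s: 11.92
tool_pos: [0.5969, -0.0295, 0.1948]
tool_rot: [-180.0, 0.3, 159.1]
force: [3.3, -4.3, -1.9]
grip_width: 0.0003
grasp_force: 2.9
```

Run:
```python
from h import *;st();mark();mark('top')
```

```text
t 11.92 [ 0.5969 -0.0295  0.1948] [-179.95    0.33  159.09] axis in tool mm 61.0 -1.1 F tool x,y -4.58 -2.88 Fz -1.91 w 0.0003 q [-16.  13.  19.  94.  -4.  74.  73.]
centre (np.float64(-0.001), np.float64(0.004)) wheel deg (mod 360) 214.7 contrast 55.08203 26.756153
centre (np.float64(0.002), np.float64(0.004)) wheel deg (mod 360) 303.6 contrast 68.578255 58.31585
```

>>> arm_command:
  series: "0.07 2.87 -0.03 -0.05 255;0.07 2.87 -0.03 -0.05 255;0.07 2.87 -0.03 -0.05 255;0.07 2.87 -0.03 -0.05 255;0.07 2.87 -0.03 -0.05 255;0.07 2.87 -0.03 -0.05 255;0.07 2.87 -0.03 -0.05 255;0.07 2.87 -0.03 -0.05 255;0.07 2.87 -0.03 -0.05 255;0.07 2.87 -0.03 -0.05 255;0.07 2.87 -0.03 -0.05 255;0.07 2.87 -0.03 -0.05 255;0.07 2.87 -0.03 -0.05 255;0.07 2.87 -0.03 -0.05 255;0.07 2.87 -0.03 -0.05 255;0.07 2.87 -0.03 -0.05 255;0.07 2.87 -0.03 -0.05 255;0.07 2.87 -0.03 -0.05 255;0 0 0 0 255"

```text
time_s: 13.6
tool_pos: [0.5923, 0.0232, 0.1954]
tool_rot: [-179.9, 0.3, -149.3]
force: [3.7, 1.5, -2.0]
grip_width: 0.0006
grasp_force: 2.4
```

Run:
```python
from h import *;st();mark();mark('top')
```

```text
t 13.60 [0.5923 0.0232 0.1954] [-179.9     0.25 -149.25] axis in tool mm 61.7 -0.5 F tool x,y -3.99 -0.59 Fz -1.98 w 0.0006 q [-15.  12.  12.  95.  -3.  73. 118.]
centre (np.float64(0.004), np.float64(0.004)) wheel deg (mod 360) 225.0 contrast 48.822136 35.597557
centre (np.float64(-0.002), np.float64(-0.004)) wheel deg (mod 360) 81.5 contrast 61.939903 52.096153
```

>>> arm_command:
  series: "-5 0 0 0 255;-9 0 0 0 255;0.54 -8.98 0 0.12 255;0.54 -8.98 0 0.12 255;0.54 -8.98 0 0.12 255;0.54 -8.98 0 0.12 255;0.54 -8.98 0 0.12 255;0.54 -8.98 0 0.12 255;0.54 -8.98 0 0.12 255;0.54 -8.98 0 0.12 255;0.54 -8.98 0 0.12 255;0.54 -8.98 0 0.12 255;0.54 -8.98 0 0.12 255;0.54 -8.98 0 0.12 255;0.54 -8.98 0 0.12 255;0.54 -8.98 0 0.12 255;0.54 -8.98 0 0.12 255;0.54 -8.98 0 0.12 255;0.54 -8.98 0 0.12 255;0.54 -8.98 0 0.12 255"

```text
time_s: 15.37
tool_pos: [0.5336, -0.0842, 0.195]
tool_rot: [-179.9, 0.0, 86.5]
force: [0.1, 1.0, -0.2]
grip_width: 0.0005
grasp_force: 0.0
```

Run:
```python
from h import *;st()
```

```text
t 15.37 [ 0.5336 -0.0842  0.195 ] [-1.7993e+02  2.0000e-02  8.6530e+01] axis in tool mm 75.6 1.3 F tool x,y 1.04 0.02 Fz -0.16 w 0.0005 q [-20.   6.  29. 102.  -3.  73.   5.]
```

>>> arm_command:
  series: "0.54 -8.98 0 0.12 255;0.54 -8.98 0 0.12 255;0.54 -8.98 0 0.12 255;0.54 -8.98 0 0.12 255;0.54 -8.98 0 0.12 255;0.54 -8.98 0 0.12 255;0.54 -8.98 0 0.12 255;0.54 -8.98 0 0.12 255;0.54 -8.98 0 0.12 255;0.54 -8.98 0 0.12 255;0.54 -8.98 0 0.12 255;0.54 -8.98 0 0.12 255;0.54 -8.98 0 0.12 255;0.54 -8.98 0 0.12 255;0.54 -8.98 0 0.12 255;0.54 -8.98 0 0.12 255;0.54 -8.98 0 0.12 255;0.54 -8.98 0 0.12 255;0 0 0 0 255"

```text
time_s: 16.95
tool_pos: [0.4785, 0.0376, 0.195]
tool_rot: [180.0, 0.0, -36.9]
force: [-0.3, 0.1, -0.8]
grip_width: 0.0007
grasp_force: 0.0
```

Run:
```python
from h import *;st();mark(z=.213)
k=lambda i:cv2.resize(i,None,fx=5,fy=5,interpolation=cv2.INTER_CUBIC)
b=k(cams.read_camera('scene')[160:280,270:390]);cv2.imwrite('pics/c3.png',b)
```

```text
t 16.95 [0.4785 0.0376 0.195 ] [ 1.7999e+02  3.0000e-02 -3.6890e+01] axis in tool mm 76.6 0.5 F tool x,y -0.28 0.07 Fz -0.76 w 0.0007 q [ -27.   -2.   19.  109.    1.   73. -135.]
centre (np.float64(-0.002), np.float64(0.0)) wheel deg (mod 360) 255.1 contrast 170.58835 43.73747
```

View pics/c3.png

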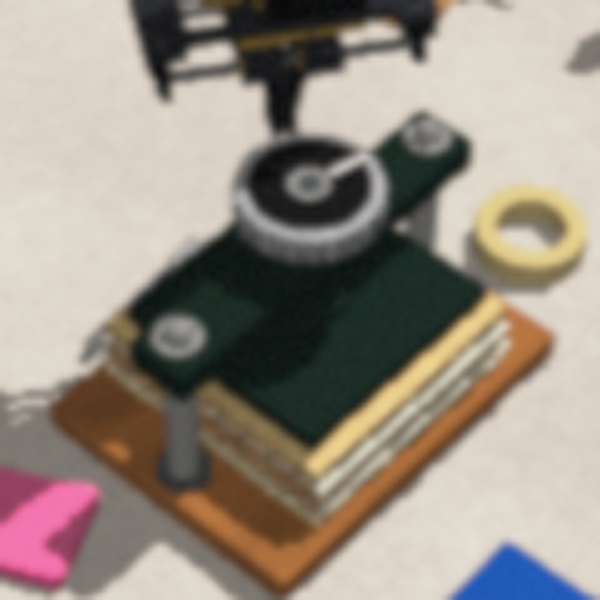

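The scene crop shows the mark end at about (341.5,191) with the centre at (332,196.8), so the wheel is at 255° (236.6° turned). The press hasn't moved. Starting the second pass.

>>> arm_command:
  series: "5 0 0 0 255;5 0 0 0 255;4 0 0 0 255;1.5 0 0 0 255;1.5 0 0 0 255;1 0 0 0 255;1 0 0 0 255;0.07 2.87 -0.03 -0.05 255;0.07 2.87 -0.03 -0.05 255;0.07 2.87 -0.03 -0.05 255;0.07 2.87 -0.03 -0.05 255;0.07 2.87 -0.03 -0.05 255;0.07 2.87 -0.03 -0.05 255;0.07 2.87 -0.03 -0.05 255;0.07 2.87 -0.03 -0.05 255;0.07 2.87 -0.03 -0.05 255;0.07 2.87 -0.03 -0.05 255"

```text
time_s: 18.47
tool_pos: [0.4809, -0.0006, 0.1952]
tool_rot: [-179.9, 0.2, -7.9]
force: [-4.7, 2.4, 1.9]
grip_width: 0.0004
grasp_force: 2.3
```

Run:
```python
from h import *;st();mark(z=.213)
```

```text
t 18.47 [ 0.4809 -0.0006  0.1952] [-179.91    0.18   -7.92] axis in tool mm 59.2 0.1 F tool x,y -4.95 -1.72 Fz 1.94 w 0.0004 q [ -25.   -2.   21.  109.    1.   73. -101.]
centre (np.float64(-0.002), np.float64(0.0)) wheel deg (mod 360) 280.8 contrast 185.78738 45.240364
```

>>> arm_command:
  series: "0.12 2.87 -0.03 -0.05 255;0.12 2.87 -0.03 -0.05 255;0.12 2.87 -0.03 -0.05 255;0.12 2.87 -0.03 -0.05 255;0.12 2.87 -0.03 -0.05 255;0.12 2.87 -0.03 -0.05 255;0.12 2.87 -0.03 -0.05 255;0.12 2.87 -0.03 -0.05 255;0.12 2.87 -0.03 -0.05 255;0.12 2.87 -0.03 -0.05 255;0.17 2.87 -0.03 -0.05 255;0.17 2.87 -0.03 -0.05 255;0.17 2.87 -0.03 -0.05 255;0.17 2.87 -0.03 -0.05 255;0.17 2.87 -0.03 -0.05 255;0.17 2.87 -0.03 -0.05 255;0.17 2.87 -0.03 -0.05 255;0.17 2.87 -0.03 -0.05 255;0.17 2.87 -0.03 -0.05 255;0.17 2.87 -0.03 -0.05 255"

```text
time_s: 20.18
tool_pos: [0.5017, -0.054, 0.1957]
tool_rot: [-179.9, 0.1, 49.3]
force: [-3.3, -1.5, 1.9]
grip_width: 0.0002
grasp_force: 1.6
```

Run:
```python
from h import *;st()
```

```text
t 20.18 [ 0.5017 -0.054   0.1957] [-1.7993e+02  1.4000e-01  4.9260e+01] axis in tool mm 58.9 -0.9 F tool x,y -3.31 -1.49 Fz 1.93 w 0.0002 q [-22.   1.  25. 106.  -0.  73. -37.]
```

>>> arm_command:
  series: "0.27 2.87 -0.03 -0.05 255;0.27 2.87 -0.03 -0.05 255;0.27 2.87 -0.03 -0.05 255;0.27 2.87 -0.03 -0.05 255;0.27 2.87 -0.03 -0.05 255;0.27 2.87 -0.03 -0.05 255;0.17 2.87 -0.03 -0.05 255;0.17 2.87 -0.03 -0.05 255;0.17 2.87 -0.03 -0.05 255;0.17 2.87 -0.03 -0.05 255;0.17 2.87 -0.03 -0.05 255;0.17 2.87 -0.03 -0.05 255;0.07 2.87 -0.03 -0.05 255;0.07 2.87 -0.03 -0.05 255;0.07 2.87 -0.03 -0.05 255;0.07 2.87 -0.03 -0.05 255;0.07 2.87 -0.03 -0.05 255;0.07 2.87 -0.03 -0.05 255;0.07 2.87 -0.03 -0.05 255;0.07 2.87 -0.03 -0.05 255"

```text
time_s: 21.85
tool_pos: [0.5574, -0.066, 0.1965]
tool_rot: [-179.9, 0.2, 106.5]
force: [-0.7, -4.1, -0.0]
grip_width: 0.0006
grasp_force: 1.9
```

Run:
```python
from h import *;st()
```

```text
t 21.85 [ 0.5574 -0.066   0.1965] [-179.93    0.2   106.48] axis in tool mm 59.9 -0.9 F tool x,y -3.7 -1.84 Fz -0.0 w 0.0006 q [-18.   9.  24.  99.  -3.  73.  23.]
```

>>> arm_command:
  series: "0.17 2.87 -0.03 -0.05 255;0.17 2.87 -0.03 -0.05 255;0.17 2.87 -0.03 -0.05 255;0.17 2.87 -0.03 -0.05 255;0.17 2.87 -0.03 -0.05 255;0.17 2.87 -0.03 -0.05 255;0.07 2.87 -0.03 -0.05 255;0.07 2.87 -0.03 -0.05 255;0.07 2.87 -0.03 -0.05 255;0.07 2.87 -0.03 -0.05 255;0.07 2.87 -0.03 -0.05 255;0.07 2.87 -0.03 -0.05 255;0.07 2.87 -0.03 -0.05 255;0.07 2.87 -0.03 -0.05 255;0.07 2.87 -0.03 -0.05 255;0.07 2.87 -0.03 -0.05 255;0.07 2.87 -0.03 -0.05 255;0.07 2.87 -0.03 -0.05 255"

```text
time_s: 23.35
tool_pos: [0.5963, -0.0317, 0.1972]
tool_rot: [-179.9, 0.3, 158.1]
force: [4.5, -3.9, -3.0]
grip_width: 0.0005
grasp_force: 3.0
```

Run:
```python
from h import *;st()
```

```text
t 23.35 [ 0.5963 -0.0317  0.1972] [-179.9     0.32  158.05] axis in tool mm 61.2 -0.0 F tool x,y -5.65 -1.88 Fz -2.98 w 0.0005 q [-15.  13.  18.  94.  -4.  74.  72.]
```

>>> arm_command:
  series: "0.07 2.87 -0.03 -0.05 255;0.07 2.87 -0.03 -0.05 255;0.07 2.87 -0.03 -0.05 255;0.07 2.87 -0.03 -0.05 255;0.07 2.87 -0.03 -0.05 255;0.07 2.87 -0.03 -0.05 255;0.07 2.87 -0.03 -0.05 255;0.07 2.87 -0.03 -0.05 255;0.07 2.87 -0.03 -0.05 255;0.07 2.87 -0.03 -0.05 255;0.07 2.87 -0.03 -0.05 255;0.07 2.87 -0.03 -0.05 255;0.07 2.87 -0.03 -0.05 255;0.07 2.87 -0.03 -0.05 255;0.07 2.87 -0.03 -0.05 255;0.07 2.87 -0.03 -0.05 255;0.07 2.87 -0.03 -0.05 255;0.07 2.87 -0.03 -0.05 255;0 0 0 0 255"

```text
time_s: 24.93
tool_pos: [0.5928, 0.0221, 0.1978]
tool_rot: [-179.9, 0.2, -150.2]
force: [5.4, 2.5, -3.3]
grip_width: 0.0003
grasp_force: 2.9
```

>>> arm_command:
  series: "-5 0 0 0 255;-9 0 0 0 255;0.54 -8.98 0 0.12 255;0.54 -8.98 0 0.12 255;0.54 -8.98 0 0.12 255;0.54 -8.98 0 0.12 255;0.54 -8.98 0 0.12 255;0.54 -8.98 0 0.12 255;0.54 -8.98 0 0.12 255;0.54 -8.98 0 0.12 255;0.54 -8.98 0 0.12 255;0.54 -8.98 0 0.12 255;0.54 -8.98 0 0.12 255;0.54 -8.98 0 0.12 255;0.54 -8.98 0 0.12 255;0.54 -8.98 0 0.12 255;0.54 -8.98 0 0.12 255;0.54 -8.98 0 0.12 255;0.54 -8.98 0 0.12 255;0.54 -8.98 0 0.12 255"

```text
time_s: 26.6
tool_pos: [0.5323, -0.0845, 0.1977]
tool_rot: [-180.0, 0.0, 85.4]
force: [0.2, 0.4, 0.5]
grip_width: 0.0007
grasp_force: 0.0
```

Run:
```python
from h import *;st()
```

```text
t 26.60 [ 0.5323 -0.0845  0.1977] [-1.7996e+02  4.0000e-02  8.5400e+01] axis in tool mm 76.0 1.1 F tool x,y 0.37 0.2 Fz 0.48 w 0.0007 q [-19.   6.  27. 102.  -3.  73.   4.]
```

>>> arm_command:
  series: "0.54 -8.98 0 0.12 255;0.54 -8.98 0 0.12 255;0.54 -8.98 0 0.12 255;0.54 -8.98 0 0.12 255;0.54 -8.98 0 0.12 255;0.54 -8.98 0 0.12 255;0.54 -8.98 0 0.12 255;0.54 -8.98 0 0.12 255;0.54 -8.98 0 0.12 255;0.54 -8.98 0 0.12 255;0.54 -8.98 0 0.12 255;0.54 -8.98 0 0.12 255;0.54 -8.98 0 0.12 255;0.54 -8.98 0 0.12 255;0.54 -8.98 0 0.12 255;0.54 -8.98 0 0.12 255;0.54 -8.98 0 0.12 255;0.54 -8.98 0 0.12 255;0 0 0 0 255"

```text
time_s: 28.18
tool_pos: [0.4796, 0.0386, 0.1977]
tool_rot: [180.0, 0.0, -38.0]
force: [-0.3, -0.5, 0.3]
grip_width: 0.0005
grasp_force: 0.0
```

Run:
```python
from h import *;st();mark(z=.2155)
```

```text
t 28.18 [0.4796 0.0386 0.1977] [180.     0.   -38.03] axis in tool mm 76.4 0.4 F tool x,y 0.06 0.55 Fz 0.28 w 0.0005 q [ -25.   -2.   17.  109.    1.   73. -136.]
centre (np.float64(-0.002), np.float64(0.001)) wheel deg (mod 360) 142.1 contrast 189.07632 44.065006
```

Wheel at 502° and target 738.5°, so 236.4° remain. That is about 82 rows with the same stroke.

>>> arm_command:
  series: "5 0 0 0 255;5 0 0 0 255;4 0 0 0 255;1.5 0 0 0 255;1.5 0 0 0 255;1 0 0 0 255;1 0 0 0 255;0.07 2.87 -0.03 -0.05 255;0.07 2.87 -0.03 -0.05 255;0.07 2.87 -0.03 -0.05 255;0.07 2.87 -0.03 -0.05 255;0.07 2.87 -0.03 -0.05 255;0.07 2.87 -0.03 -0.05 255;0.07 2.87 -0.03 -0.05 255;0.07 2.87 -0.03 -0.05 255;0.07 2.87 -0.03 -0.05 255;0.07 2.87 -0.03 -0.05 255"

```text
time_s: 29.65
tool_pos: [0.4808, 0.001, 0.1979]
tool_rot: [-179.9, 0.2, -9.0]
force: [-4.3, 2.8, 3.3]
grip_width: 0.0003
grasp_force: 2.8
```

>>> arm_command:
  series: "0.12 2.87 -0.03 -0.05 255;0.12 2.87 -0.03 -0.05 255;0.12 2.87 -0.03 -0.05 255;0.12 2.87 -0.03 -0.05 255;0.12 2.87 -0.03 -0.05 255;0.12 2.87 -0.03 -0.05 255;0.12 2.87 -0.03 -0.05 255;0.12 2.87 -0.03 -0.05 255;0.12 2.87 -0.03 -0.05 255;0.12 2.87 -0.03 -0.05 255;0.17 2.87 -0.03 -0.05 255;0.17 2.87 -0.03 -0.05 255;0.17 2.87 -0.03 -0.05 255;0.17 2.87 -0.03 -0.05 255;0.17 2.87 -0.03 -0.05 255;0.17 2.87 -0.03 -0.05 255;0.17 2.87 -0.03 -0.05 255;0.17 2.87 -0.03 -0.05 255;0.17 2.87 -0.03 -0.05 255;0.17 2.87 -0.03 -0.05 255"

```text
time_s: 31.32
tool_pos: [0.5007, -0.0532, 0.1981]
tool_rot: [-179.9, 0.1, 48.1]
force: [-3.3, -1.2, 1.3]
grip_width: 0.0003
grasp_force: 1.4
```

Run:
```python
from h import *;st();mark(z=.2165)
```

```text
t 31.32 [ 0.5007 -0.0532  0.1981] [-1.7991e+02  1.4000e-01  4.8130e+01] axis in tool mm 58.9 -0.7 F tool x,y -3.15 -1.67 Fz 1.31 w 0.0003 q [-21.   1.  24. 106.  -0.  73. -38.]
centre (np.float64(0.001), np.float64(-0.002)) wheel deg (mod 360) 224.5 contrast 178.65529 48.58587
```

>>> arm_command:
  series: "0.27 2.87 -0.03 -0.05 255;0.27 2.87 -0.03 -0.05 255;0.27 2.87 -0.03 -0.05 255;0.27 2.87 -0.03 -0.05 255;0.27 2.87 -0.03 -0.05 255;0.27 2.87 -0.03 -0.05 255;0.17 2.87 -0.03 -0.05 255;0.17 2.87 -0.03 -0.05 255;0.17 2.87 -0.03 -0.05 255;0.17 2.87 -0.03 -0.05 255;0.17 2.87 -0.03 -0.05 255;0.17 2.87 -0.03 -0.05 255;0.07 2.87 -0.03 -0.05 255;0.07 2.87 -0.03 -0.05 255;0.07 2.87 -0.03 -0.05 255;0.07 2.87 -0.03 -0.05 255;0.07 2.87 -0.03 -0.05 255;0.07 2.87 -0.03 -0.05 255;0.07 2.87 -0.03 -0.05 255;0.07 2.87 -0.03 -0.05 255"

```text
time_s: 33.03
tool_pos: [0.5561, -0.0664, 0.1988]
tool_rot: [-179.9, 0.2, 105.3]
force: [-0.8, -4.1, -1.5]
grip_width: 0.0005
grasp_force: 2.1
```

>>> arm_command:
  series: "0.17 2.87 -0.03 -0.05 255;0.17 2.87 -0.03 -0.05 255;0.17 2.87 -0.03 -0.05 255;0.17 2.87 -0.03 -0.05 255;0.17 2.87 -0.03 -0.05 255;0.17 2.87 -0.03 -0.05 255;0.07 2.87 -0.03 -0.05 255;0.07 2.87 -0.03 -0.05 255;0.07 2.87 -0.03 -0.05 255;0.07 2.87 -0.03 -0.05 255;0.07 2.87 -0.03 -0.05 255;0.07 2.87 -0.03 -0.05 255;0.07 2.87 -0.03 -0.05 255;0.07 2.87 -0.03 -0.05 255;0.07 2.87 -0.03 -0.05 255;0.07 2.87 -0.03 -0.05 255;0.07 2.87 -0.03 -0.05 255;0.07 2.87 -0.03 -0.05 255"

```text
time_s: 34.53
tool_pos: [0.5958, -0.0328, 0.1996]
tool_rot: [-179.9, 0.3, 156.8]
force: [5.1, -4.7, -4.5]
grip_width: 0.0006
grasp_force: 3.2
```

>>> arm_command:
  series: "0.07 2.87 -0.03 -0.05 255;0.07 2.87 -0.03 -0.05 255;0.07 2.87 -0.03 -0.05 255;0.07 2.87 -0.03 -0.05 255;0.07 2.87 -0.03 -0.05 255;0.07 2.87 -0.03 -0.05 255;0.07 2.87 -0.03 -0.05 255;0.07 2.87 -0.03 -0.05 255;0.07 2.87 -0.03 -0.05 255;0.07 2.87 -0.03 -0.05 255;0.07 2.87 -0.03 -0.05 255;0.07 2.87 -0.03 -0.05 255;0.07 2.87 -0.03 -0.05 255;0.07 2.87 -0.03 -0.05 255;0 0 0 0 255"

```text
time_s: 35.78
tool_pos: [0.5981, 0.0102, 0.2001]
tool_rot: [-179.9, 0.3, -162.9]
force: [3.8, 0.8, -5.1]
grip_width: 0.0005
grasp_force: 2.8
```

Run:
```python
from h import *;st()
```

```text
t 35.78 [0.5981 0.0102 0.2001] [-179.94    0.29 -162.9 ] axis in tool mm 61.6 -0.9 F tool x,y -3.9 -0.41 Fz -5.07 w 0.0005 q [-14.  12.  12.  93.  -3.  74. 106.]
```

>>> arm_command:
  series: "-6 0 0 0 255;-14 0 0 0 255;0 0 -15 0 255;0 0 -25 0 255;-6 20 -20 0 255;-6 20 0 0 255;-6 20 0 0 255;-6 20 0 0 255;-6 20 0 0 255;-6 20 0 0 255;-6 20 0 0 255;-6 20 0 0 255;0 0 0 0 255"

```text
time_s: 36.87
tool_pos: [0.6133, 0.1887, 0.2597]
tool_rot: [179.8, 0.0, -162.7]
force: [-0.0, 0.7, 0.1]
grip_width: 0.0003
grasp_force: 0.0
```

Run:
```python
from h import *;st();mark(z=.218);mark('top',z=.218)
k=lambda i:cv2.resize(i,None,fx=5,fy=5,interpolation=cv2.INTER_CUBIC)
a=k(cams.read_camera('top')[145:240,290:370]);b=k(cams.read_camera('scene')[160:255,290:370])
cv2.imwrite('pics/c4.png',np.hstack([a,b]))
```

```text
t 36.87 [0.6133 0.1887 0.2597] [ 179.8     0.   -162.66] axis in tool mm 129.3 -166.5 F tool x,y -0.17 0.71 Fz 0.06 w 0.0003 q [-25.  16.   7.  82.  -2.  82.  89.]
centre (np.float64(0.003), np.float64(-0.003)) wheel deg (mod 360) 358.6 contrast 96.904945 34.986164
centre (np.float64(-0.002), np.float64(0.003)) wheel deg (mod 360) 14.7 contrast 81.45924 20.72155
```

View pics/c4.png

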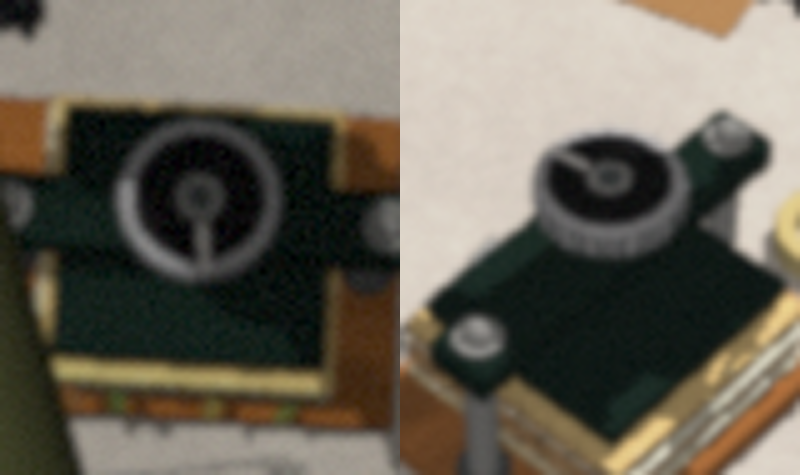

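In the top crop the mark end is at about (330.8,197.4) and the centre at (329.8,184.4). In the scene crop the mark end is at about (321.2,190.2) and the centre at (331.8,195.6). The wheel is in the arm's shadow and looks about 10° short.

Run:
```python
from h import *
for n,m,c in(('top',(330.8,197.6),(329.8,184.4)),('scene',(321.2,190.2),(331.8,195.6))):
    d=ray(n,*m,.218)-ray(n,*c,.218);print(n,np.linalg.norm(d),(np.degrees(np.arctan2(d[1],d[0]))-180+1.4)%360)
    im=cams.read_camera(n).astype(np.float32).mean(2);a=np.radians(np.arange(150,225,3));P=0
    for r in np.arange(.02,.042,.002):
        p=np.array([proj(n,ray(n,*c,.218)+[r*np.cos(t),r*np.sin(t),0]) for t in a],np.float32);P=P+cv2.remap(im,p[:,:1].copy(),p[:,1:].copy(),1)[:,0]
    w=np.clip(P-np.median(P)-20,0,None);i=P.argmax();w[:max(0,i-4)]=0;w[i+5:]=0
    print('prof',np.degrees((w*a).sum()/w.sum())-180+1.4,(P/11).round())
```

```text
top 0.04118741653261844 7.072157326473757
prof 4.933516821364572 [29. 28. 28. 28. 30. 34. 40. 47. 56. 65. 74. 81. 79. 73. 62. 50. 39. 33.
 27. 24. 21. 20. 20. 20. 21.]
scene 0.04179844206430878 6.607956223158567
prof 4.603224069992274 [33. 33. 33. 34. 36. 40. 47. 58. 71. 82. 92. 96. 95. 86. 74. 60. 47. 37.
 30. 26. 25. 23. 22. 22. 22.]
```

Run:
```python
from h import *
for n,c in(('top',(329.7,185.3)),('top',(329.5,184.7)),('scene',(331.5,197)),('scene',(332,197))):
    im=cv2.imread(f'pics/{n}0.png').astype(np.float32).mean(2);a=np.radians(np.arange(150,240,3));P=0
    for r in np.arange(.02,.042,.002):
        p=np.array([proj(n,ray(n,*c,.21)+[r*np.cos(t),r*np.sin(t),0]) for t in a],np.float32);P=P+cv2.remap(im,p[:,:1].copy(),p[:,1:].copy(),1)[:,0]
    w=np.clip(P-np.median(P)-20,0,None);i=P.argmax();w[:max(0,i-4)]=0;w[i+5:]=0
    print(n,np.degrees((w*a).sum()/w.sum())-180+1.4)
st()
```

```text
top 17.147967990858454
top 18.53768276666269
scene 16.74950723349908
scene 18.768523141573176
t 37.17 [0.6147 0.1804 0.2603] [-1.7996e+02  1.0000e-02 -1.6318e+02] axis in tool mm 126.8 -159.4 F tool x,y -0.16 0.6 Fz 0.05 w 0.0003 q [-24.  16.   7.  82.  -2.  82.  89.]
```

The wheel is 12° short of two turns. I'll go back to the rim and add a short stroke.

>>> arm_command:
  series: "5.8 -20 0 0 255;5.8 -20 0 0 255;5.8 -20 0 0 255;5.8 -20 0 0 255;5.8 -20 0 0 255;5.8 -20 0 0 255;5.8 -20 0 0 255;5.8 -20 0 0 255;0 0 20 0 255;0 0 20 0 255;0 0 20 0 255;5 0 0 0 255;5 0 0 0 255;0 0 0 0 255"

```text
time_s: 38.33
tool_pos: [0.6067, 0.0116, 0.2016]
tool_rot: [-180.0, 0.1, -163.1]
force: [0.2, -1.2, 0.7]
grip_width: 0.0005
grasp_force: 0.0
```

Run:
```python
from h import *;st()
```

```text
t 38.33 [0.6067 0.0116 0.2016] [-1.7997e+02  6.0000e-02 -1.6312e+02] axis in tool mm 70.2 -0.0 F tool x,y 0.16 -1.22 Fz 0.74 w 0.0005 q [-14.  14.  12.  92.  -3.  75. 106.]
```

>>> arm_command:
  series: "5 0 0 0 255;3 0 0 0 255;1.5 0 0 0 255;1.2 0 0 0 255;1 0 0 0 255;0.07 2.87 -0.03 -0.05 255;0.07 2.87 -0.03 -0.05 255;0.07 2.87 -0.03 -0.05 255;0.07 2.87 -0.03 -0.05 255;0.02 1.1 -0.01 -0.02 255;0 0 0 0 255;0 0 0 0 255"

```text
time_s: 39.33
tool_pos: [0.5928, 0.0222, 0.2017]
tool_rot: [-179.9, 0.3, -150.4]
force: [4.7, 2.8, 2.4]
grip_width: 0.0007
grasp_force: 2.6
```

Run:
```python
from h import *;st()
```

```text
t 39.33 [0.5928 0.0222 0.2017] [-179.94    0.3  -150.38] axis in tool mm 61.6 -0.6 F tool x,y -5.44 0.09 Fz 2.36 w 0.0007 q [-13.  12.  10.  94.  -2.  74. 117.]
```

>>> arm_command:
  series: "-6 0 0 0 255;-14 0 0 0 255;0 0 -15 0 255;0 0 -25 0 255;-10 18 -20 0 255;-10 18 0 0 255;-10 18 0 0 255;-10 18 0 0 255;-10 18 0 0 255;-10 18 0 0 255;-10 18 0 0 255;-10 18 0 0 255;0 0 0 0 255"

```text
time_s: 40.42
tool_pos: [0.6048, 0.2015, 0.259]
tool_rot: [179.8, -0.1, -150.0]
force: [-1.0, 1.3, -0.9]
grip_width: 0.0006
grasp_force: 0.0
```

```bash
cat >> h.py <<'E'
def prof(n,c,z):
    im=cams.read_camera(n).astype(np.float32).mean(2);a=np.radians(np.arange(140,240,3));P=0
    for r in np.arange(.02,.042,.002):
        p=np.array([proj(n,ray(n,*c,z)+[r*np.cos(t),r*np.sin(t),0]) for t in a],np.float32);P=P+cv2.remap(im,p[:,:1].copy(),p[:,1:].copy(),1)[:,0]
    w=np.clip(P-np.median(P)-20,0,None);i=P.argmax();w[:max(0,i-4)]=0;w[i+5:]=0
    print(n,np.degrees((w*a).sum()/w.sum())-180+1.4)
E
python3 - <<'E'
from h import *;st()
for n,c in(('top',(329.8,184.4)),('scene',(331.8,195.6))):prof(n,c,.218)
k=lambda i:cv2.resize(i,None,fx=5,fy=5,interpolation=cv2.INTER_CUBIC)
a=k(cams.read_camera('top')[145:240,290:370]);b=k(cams.read_camera('scene')[160:255,290:370])
cv2.imwrite('pics/c5.png',np.hstack([a,b]))
E
```

```text
t 40.42 [0.6048 0.2015 0.259 ] [ 1.7979e+02 -1.2000e-01 -1.5003e+02] axis in tool mm 161.6 -149.6 F tool x,y 0.17 1.63 Fz -0.9 w 0.0006 q [-24.  16.   5.  82.  -1.  82. 100.]
top 18.782073284310677
scene 17.664041105584765
```

View pics/c5.png

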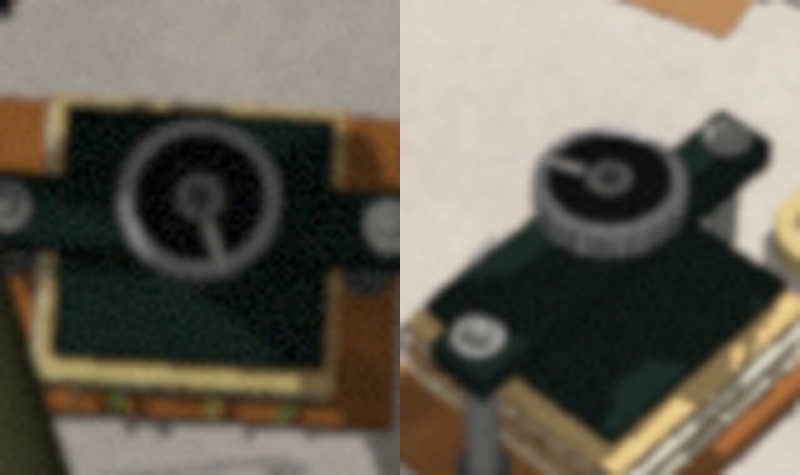

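The mark is back at its start direction: 18.8° and 17.7° against 17.8° at the start. Its end is at (334,197) in the top view and (320.5,191.5) in the scene view. The press has stayed in place and the tip is clear of the wheel, so I'm handing in.

```bash
python3 -c "
from cell import env;print(env.sign_off())"
```

```text
the job is handed in; nothing more can be done
None
```

The handwheel was rolled two full turns anticlockwise (to within about 1° by both cameras); the press stayed in place as far as the pictures show, the arm touched nothing else that I saw, the tip finished well clear, and the job is handed in.

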